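# Stack a heel in the assembly jig and hold the guard at 45 degrees

## Robot

A 7-joint arm with a two-finger parallel gripper is mounted at the origin on a cart in front of the work surface, level with it; the furniture and walls round the work are solid. World frame = base frame: x ahead of the robot, y to its left, z up, the work surface at z = 0. Lengths are in mm, angles in rad, forces in N, time in s.
With the tool pointing down it reaches from about 425 to 825 mm from the base axis. Payload 3.6 kg.
Tool frame: the origin (TCP) lies at the very end of the fingers, on their centre line; the grasp point (between the pads) lies 19 mm behind it; z points along the fingers, y is the line along which they close (so a half turn about z gives the same grasp; the last joint's range is limited). The gripper opens to 93 mm and grips with 3 to 60 N. Pads are 15 mm wide; open, the fingers measure 128 mm over their backs; the gripper's body (75 mm by 188 mm) begins 65 mm behind the grasp point.
Start: joints at [1.298, 0.615, -0.013, 1.423, 0.008, 1.103, -0.04], TCP at [158.81, -630.271, 218.64] pointing down, gripper open.
Joint ranges: [-3.12, 3.12], [-0.3, 2.06], [-1.34, 1.32], [0.26, 2.42], [-1.36, 4.5], [0.01, 1.98], [-2.84, 2.84]. Speed limits (rad/s): [2.79, 2.79, 3.14, 3.14, 3.14, 3.14, 3.14].

## Interface

Orientations are given as a unit quaternion [x, y, z, w].
In Python, from workcell import bot, move_gripper, kin, monitor, cams gives the robot as it stands. Calls block until the motion is done:
- bot.movep(position, orientation): joint-space move of the TCP to a pose.
- bot.move_linear(position, v=150, rot=None, f_stop=None): straight line of the TCP; rot=None keeps the orientation; v is the mean speed in mm/s. With f_stop (N) it stops when the force on the tool has changed by that much, and returns True; else False.
- bot.movej(angles): joint-space move.
- move_gripper(opening, squeeze=None): finger opening in mm; squeeze is the grip in N (None keeps the last); returns when the fingers have stopped.
- bot.wait(seconds).
- kin.ik(position, orientation): joint angles nearest the present ones, or None.
- monitor.read_state(): the state.
- cams.get_image(name): name is "scene" or "side" or "wrist"; returns a dict with "color" (400x640x3 uint8, red, green, blue), "fx", "fy", "cx", "cy" (pixels), "R" (3x3) and "t" (3): a world point X has camera coordinates R X + t. Camera axes: x right, y down, z forward; pixel columns grow to the right and rows downward; lengths in mm; the calibration is good to about 2 mm. A picture is of the moment at which its call begins. There is no depth.
A pose or a line that the arm cannot do raises bot.PlanningError and nothing moves.
- bot.finish_job(): hands the job in; it is judged then, once.
Trained networks look in a picture, given as the dict that the camera call returned (one of the last four; its "shot" number tells which), for a name from the list of things; names that differ only in an ending like _2 or _b are one class to them, and where a whole thing is asked for, a point or a joint stands for the part that bears it (a point fixed in the world has none). Each returns a list of dicts, best first, with "confidence" (0 to 1); they miss things now and then, are a little off and sometimes report something else, mostly with a low value. They report only what shows in the picture. A call takes as long as a camera call. They do not tell look-alikes from the thing itself.
- cams.look_for(name, picture): "uv" ([column, row] in pixels, amid what is visible of it).
- cams.trace(name, picture): "mask" (400x640 bool, what is visible of it) and "uv" ([column, row] in pixels, amid what is visible of it).
- cams.mark_of(name, picture): "uv" ([column, row] in pixels: a listed point, or the origin of a listed thing).
The state is a dict: "time_s": time; "joint_pos": joint angles; "joint_velocities": joint speeds; "joint_efforts": joint torques, N m; "tcp_pos": TCP position; "tcp_rot": TCP orientation; "contact_force": force on the tool from outside, world axes, zero at the start; "moment": the same for the moment, N m; "grip_width": finger opening in mm; "gripper_force": force on a finger pad.
Only numpy, scipy, OpenCV 4.12 (cv2) and the standard library are available. Lean on these libraries where they do the work, as an engineer would, in place of code of your own. Each camera call takes 0.05 s, during which the arm holds its last target. There are 200 camera calls.

## Task

The dark wooden heel block already sits between the four pins of the assembly jig: put the tan spacer squarely on it between the pins, then the red top piece on the spacer, letting go of each. Then take the jig's clear guard by its yellow bar, swing it over from its open rest to 45 degrees above level and finish while still holding it there, so that a colleague can reach under it with the glue bottle; it would fall shut by itself, so do not let it drop. Leave the glue bottle, the cream pot and the wax block where they are.

Things in the scene. Friction and masses are not known exactly. Their poses are not given: they have to be found in the camera images.
- jig: Assembly jig fixed to the table: aluminium plate on plywood, 175 mm (its x) by 136 mm (its y), top 15 mm above the table. Its origin is on the table below the nest centre; x points away from the robot at yaw 0 towards the guard hinge, z up. The plate reaches from x = -72.5 to +102.5 mm.
- nest (a point): Centre of the nest on the jig plate (15 mm above the table), axes as the jig. Four upright steel pins, 8 mm thick, stand at x = +-21.9, y = +-21.9 mm; they rise 51 mm from the plate, the upper 10 mm as cones. They leave about 2 mm play round a 50 mm disc, and 35 mm gaps between neighbouring pins (facing +-x and +-y of the jig) for the fingers.
- heel_block: Dark wooden round heel block, diameter 50 mm, 24 mm high, already seated in the nest (loose). Origin at the centre of its underside, z up.
- spacer: Tan round spacer, diameter 50 mm, 10 mm thick, lying on the table. Origin at the centre of its underside, z up. Belongs on the heel block, its underside 24 mm above the nest.
- top_piece: Red round top piece, diameter 50 mm, 12 mm thick, lying on the table with its three brass nail heads up. Origin at the centre of its underside, z up. Belongs on the spacer, its underside 34 mm above the nest.
- guard (a joint): Guard hinge, rad: 0 = shut (level over the nest, reaching to -x of the jig), grows as it opens; 0.785 is 45 degrees above level, 1.571 upright, 1.8 the stop where it rests at the start, leaning away from the robot. The hinge is light and free: below about 1.57 the 0.16 kg guard falls shut unless held.
- guard_panel (a point): Middle of the guard's clear panel, 66 mm from the hinge axis. The panel is 4 mm thick, 94 mm wide and reaches from 17 to 115 mm from the hinge, between two grey side arms (8 mm square, centred 50 mm either side of the middle) that carry the yellow bar.
- guard_hinge (a point): Middle of the hinge axis: 85 mm in +x of the jig from the nest centre, 68 mm above the table. The axis runs along the jig's y.
- guard_bar (a point): Middle of the guard's yellow round grip bar, parallel to the hinge axis and 160 mm from it; diameter 12 mm, 92 mm clear between the side arms, 39 mm open gap between bar and panel. It can turn in the fingers as the guard swings. At angle q it lies 160*cos(q) mm in -x of the jig from the hinge and 160*sin(q) mm above it.
- glue_bottle: White nozzle bottle of glue, 46 mm diameter, 122 mm high, standing at the left rear. Origin at the centre of its underside. Leave alone.
- cream_pot: White cream pot, 43 mm diameter, 58 mm high, standing at the right rear. Origin at the centre of its underside. Leave alone.
- wax_block: Blue wax block, 40x72x32 mm, lying to the right of the jig. Origin at the centre of its underside. Leave alone.
Things that resemble listed ones, but are neither listed nor needed, are in the scene too. Several things have the shape of the top_piece; the one meant has the colours described above.

How it is judged (in metres and radians):
On the way, in this order (a step that is already met when the one before it is completed fails the run):
1. the spacer lies squarely on the heel block between the pins, let go (horizontal distance between each of heel_block, spacer and nest below 0.0045 m and z of heel_block in the frame of nest between -0.003 and 0.003 m and angle between each of heel_block, spacer's own z axis and vertical below 0.1 rad and z of spacer in the frame of nest between 0.021 and 0.027 m and contact force between the fingers and spacer below 0.05 N and linear speed of spacer below 0.03 m/s), for 0.2 s.
2. the top piece lies squarely on the spacer between the pins, let go (horizontal distance between each of heel_block, spacer, top_piece and nest below 0.0045 m and z of heel_block in the frame of nest between -0.003 and 0.003 m and angle between each of heel_block, spacer, top_piece's own z axis and vertical below 0.1 rad and z of spacer in the frame of nest between 0.021 and 0.027 m and z of top_piece in the frame of nest between 0.031 and 0.037 m and contact force between the fingers and top_piece below 0.05 N and linear speed of top_piece below 0.03 m/s), for 0.2 s.
At the end, for the whole second after the job is handed in: Fingers hold the guard still at 45 +-6 degrees above level, nothing else carrying it; block, spacer, top piece lie stacked so in the nest, each within 4.5 mm of its centre and 3 mm of its height, tilt under 0.1 rad; spacer and top piece at rest, not touched by the fingers (all of step 2 and value of joint guard between 0.6807 and 0.8901 rad and velocity of joint guard between -0.1 and 0.1 rad/s and contact force between the fingers and guard above 0.3 N and contact force between guard and top_piece below 0.05 N and contact force between the fingers and spacer below 0.05 N and linear speed of spacer below 0.03 m/s); the arm keeps its last pose, push and grip.
It fails at once if the glue bottle is moved more than 20 mm (distance of glue_bottle from where it was at the start of the episode above 0.02 m).
It fails at once if the cream pot is moved more than 20 mm (distance of cream_pot from where it was at the start of the episode above 0.02 m).
It fails at once if the wax block is moved more than 20 mm (distance of wax_block from where it was at the start of the episode above 0.02 m).
It fails at once if the guard drops shut (below 20 degrees) (value of joint guard below 0.35 rad).
It also fails if it takes over 62 s, if anything falls off the work surface, if the arm or the gripper's body presses on something with over 40 N, if the wrist force passes 120 N, or if a joint passes its speed limit or range.

## Working session

There is one attempt and no reset: what is moved stays moved. The work goes in short steps, each a Python script; the robot and the scene stay as the last script left them, time stands still between calls to the robot, and variables do not carry over. Pictures are saved under pics/ and viewed, at most 10 in all, crops included, and the job is handed in when it is done.

```bash
ls; mkdir -p pics; cat > h.py <<'E'
import numpy as np, cv2
from workcell import bot, move_gripper, kin, monitor, cams
def ray(p,uv,z):
    R=np.array(p["R"]);t=np.array(p["t"]).ravel()
    d=R.T@np.array([(uv[0]-p["cx"])/p["fx"],(uv[1]-p["cy"])/p["fy"],1.]);c=-R.T@t
    return c+d*(z-c[2])/d[2]
def proj(p,X):
    q=np.array(p["R"])@np.array(X,float)+np.array(p["t"]).ravel()
    return np.array([p["fx"]*q[0]/q[2]+p["cx"],p["fy"]*q[1]/q[2]+p["cy"]])
def save(p,n,crop=None,s=1):
    im=p["color"][...,::-1]
    if crop: im=im[crop[1]:crop[3],crop[0]:crop[2]]
    cv2.imwrite("pics/"+n,cv2.resize(im,None,fx=s,fy=s,interpolation=cv2.INTER_CUBIC))
def down(yaw): # tool z down, tool y axis along direction yaw
    from scipy.spatial.transform import Rotation as Ro
    y=np.array([np.cos(yaw),np.sin(yaw),0]);z=np.array([0,0,-1.]);x=np.cross(y,z)
    return Ro.from_matrix(np.c_[x,y,z]).as_quat()
E
python3 - <<'E'
from h import *
P={n:cams.get_image(n) for n in("scene","side")}
im=np.vstack([P[n]["color"] for n in P])[...,::-1]
cv2.imwrite("pics/a.png",cv2.resize(im,None,fx=.75,fy=.75,interpolation=cv2.INTER_AREA))
Z=dict(nest=15,jig=0,heel_block=15,spacer=0,top_piece=0,glue_bottle=0,cream_pot=0,wax_block=0,guard_hinge=68,guard_bar=224)
for n,z in Z.items():
  for c in P:
    for r in cams.mark_of(n,P[c])[:4]:
      print(n,c,round(r["confidence"],2),np.round(r["uv"]),ray(P[c],r["uv"],z).round())
s=monitor.read_state();print(s["time_s"],s["tcp_pos"],s["tcp_rot"])
for c in P: print(c,(-np.array(P[c]["R"]).T@np.array(P[c]["t"]).ravel()).round())
E
```

```text
pics
nest scene 0.86 [313. 199.] [534.  79.  15.]
nest side 0.64 [316. 237.] [516.  85.  15.]
jig scene 0.67 [309. 206.] [515.  72.   0.]
jig side 0.61 [315. 240.] [520.  82.   0.]
heel_block scene 0.49 [312. 200.] [531.  78.  15.]
spacer scene 0.48 [335. 302.] [ 383. -274.    0.]
spacer side 0.67 [388. 168.] [ 387. -277.    0.]
spacer side 0.31 [311. 314.] [466. 286.   0.]
top_piece scene 0.7 [270. 154.] [526. 372.   0.]
top_piece scene 0.62 [327. 160.] [696. 226.   0.]
top_piece scene 0.61 [293. 170.] [556. 248.   0.]
top_piece scene 0.5 [244. 168.] [412. 361.   0.]
top_piece side 0.91 [278. 292.] [554. 255.   0.]
top_piece side 0.91 [354. 334.] [369. 306.   0.]
top_piece side 0.9 [315. 355.] [433. 370.   0.]
top_piece side 0.77 [310. 316.] [467. 291.   0.]
glue_bottle scene 0.63 [304. 152.] [644. 308.   0.]
glue_bottle side 0.64 [226. 310.] [644. 330.   0.]
cream_pot scene 0.57 [424. 261.] [ 692. -311.    0.]
cream_pot side 0.49 [301. 144.] [ 695. -329.    0.]
wax_block scene 0.86 [397. 285.] [ 568. -328.    0.]
wax_block side 0.73 [332. 148.] [ 587. -338.    0.]
guard_hinge scene 0.93 [327. 176.] [608. 102.  68.]
guard_hinge side 0.93 [282. 213.] [608.  78.  68.]
guard_hinge side 0.38 [316. 237.] [502. 132.  68.]
guard_bar scene 0.76 [336. 137.] [642. 106. 224.]
guard_bar side 0.56 [262. 166.] [635. 101. 224.]
1.1 [ 158.85024819 -630.25463283  218.63214201] [ 9.92388173e-01  1.23149151e-01  2.11678773e-05 -3.26880376e-05]
scene [  48. -690. 1084.]
side [327. 708. 719.]
```

View pics/a.png

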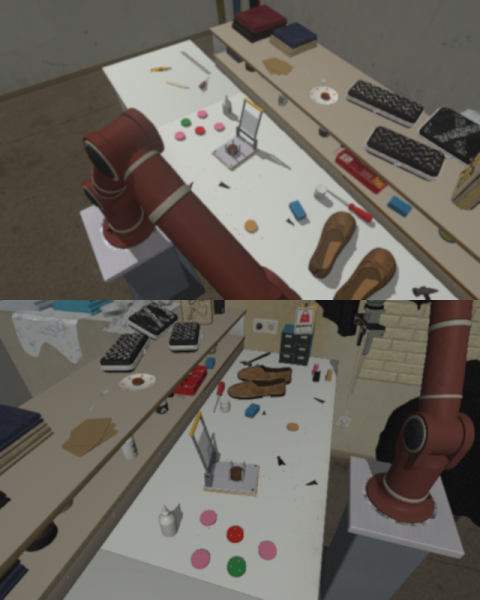

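```bash
python3 - <<'E'
from h import *
s=cams.get_image("side"); a=s["color"][260:380,250:410]
cv2.imwrite("pics/b1.png",a)
bot.movep([386,-270,200],down(np.pi/2))
p=cams.get_image("wrist")
im=np.vstack([cv2.resize(a,(400,300),interpolation=cv2.INTER_CUBIC),cv2.resize(p["color"],(480,300))[:,:400]])[...,::-1]
for n in("look_for","mark_of"):
  for r in getattr(cams,n)("spacer",p): print(n,r["confidence"],r["uv"],ray(p,r["uv"],0 if n=="mark_of" else 5).round(1))
for r in cams.trace("spacer",p): print("trace",r["confidence"],r["mask"].sum(),ray(p,r["uv"],8).round(1))
bot.movep([500,50,330],down(np.pi/2))
q=cams.get_image("wrist")
c=np.vstack([cv2.resize(a,(533,400),interpolation=cv2.INTER_CUBIC)[:200+200,:],])
L=np.hstack([cv2.resize(a,(400,300)),cv2.resize(p["color"],(400,250)).repeat(1,0) if 0 else cv2.copyMakeBorder(cv2.resize(p["color"],(400,250)),0,50,0,0,cv2.BORDER_CONSTANT)])
L=np.vstack([L,cv2.copyMakeBorder(cv2.resize(q["color"],(480,300)),0,0,0,320,cv2.BORDER_CONSTANT)])
cv2.imwrite("pics/b.png",L[...,::-1])
for n,z in dict(nest=15,jig=0,heel_block=15,guard_hinge=68,top_piece=0).items():
  for r in cams.mark_of(n,q)[:4]: print(n,r["confidence"],np.round(r["uv"]),ray(q,r["uv"],z).round(1))
print(monitor.read_state()["time_s"],monitor.read_state()["tcp_rot"])
print((-np.array(q["R"]).T@np.array(q["t"]).ravel()).round(),np.array(q["R"]).round(2))
E
```

```text
look_for 0.94 [324.1, 172.5] [ 382.1 -267.6    5. ]
look_for 0.31 [287.7, 292.4] [ 560.4 -320.8    5. ]
mark_of 0.74 [569.7, 274.1] [533.8  89.    0. ]
mark_of 0.56 [326.6, 171.3] [ 381.5 -264.3    0. ]
trace 0.95 1137 [ 382.8 -265.9    8. ]
trace 0.72 221 [ 611.6 -320.3    8. ]
nest 0.81 [340. 171.] [518.3  79.   15. ]
jig 0.76 [337. 171.] [520.  75.   0.]
heel_block 0.7 [340. 176.] [526.6  78.6  15. ]
guard_hinge 0.74 [349. 232.] [608.   92.1  68. ]
guard_hinge 0.19 [119. 202.] [ 555.5 -271.1   68. ]
top_piece 0.93 [517. 121.] [436.7 376.3   0. ]
top_piece 0.86 [438. 190.] [555.3 256.9   0. ]
top_piece 0.86 [480.  75.] [363.8 302.6   0. ]
top_piece 0.58 [510. 178.] [534.7 382.2   0. ]
4.5833 [ 7.59943656e-04  9.99999661e-01 -8.87760841e-05 -3.03289906e-04]
[423.  49. 496.] [[ 0.    1.   -0.  ]
 [ 0.96 -0.    0.28]
 [ 0.28 -0.   -0.96]]
```

View pics/b.png

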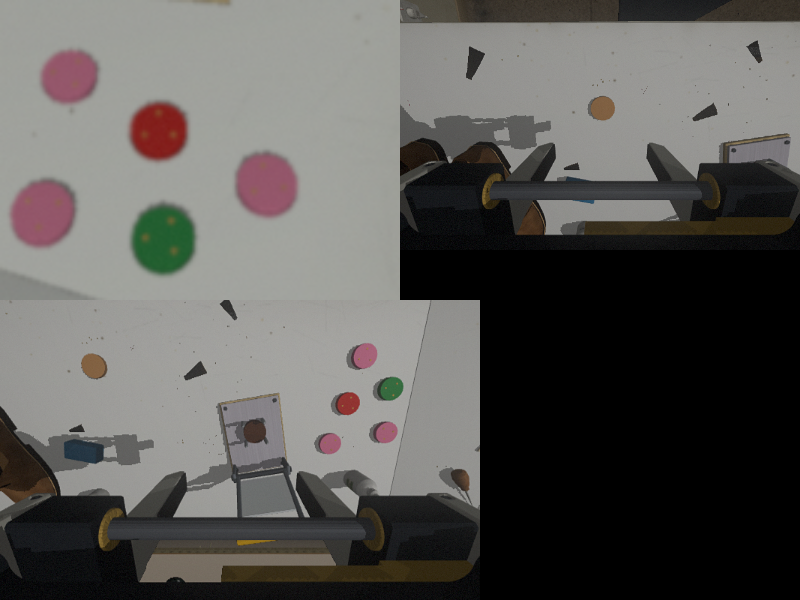

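```bash
python3 - <<'E'
from h import *
bot.movep([520,79,165],down(np.pi/2+.15))
q=cams.get_image("wrist"); save(q,"c.png",None,1.25)
for n,z in dict(nest=15,jig=0,heel_block=15,guard_hinge=68).items():
  for r in cams.mark_of(n,q)[:2]: print(n,r["confidence"],np.round(r["uv"]),ray(q,r["uv"],z).round(1))
for r in cams.trace("heel_block",q)[:2]: print("heel trace",r["mask"].sum(),r["uv"],ray(q,r["uv"],39).round(1))
np.save("q.npy",q,allow_pickle=True)
E
```

```text
heel_block 0.7 [321. 182.] [519.1  78.5  15. ]
guard_hinge 0.82 [319. 273.] [604.4  89.5  68. ]
heel trace 1780 [318.8, 188.9] [521.8  76.6  39. ]
```

View pics/c.png

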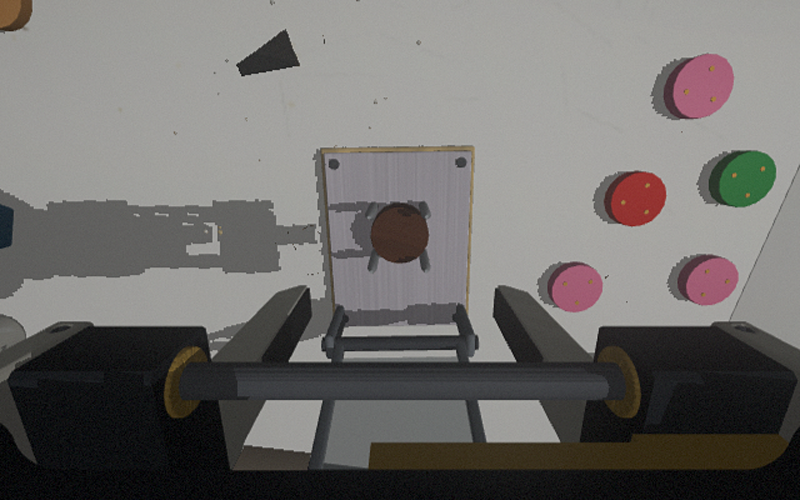

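```bash
python3 - <<'E'
from h import *
from scipy.optimize import least_squares
q=np.load("q.npy",allow_pickle=True).item()
obs=np.array([[327,154],[472,150],[372,270],[427,270],[400,233]])/1.25
mod=np.array([[-72.5,68,15],[-72.5,-68,15],[21.9,21.9,66],[21.9,-21.9,66],[0,0,39]])
mod[:,1]*=1
def W(v,m): 
    c,s=np.cos(v[2]),np.sin(v[2]); return np.c_[v[0]+c*m[:,0]-s*m[:,1],v[1]+s*m[:,0]+c*m[:,1],m[:,2]]
def f(v,order=mod): return (np.array([proj(q,X) for X in W(v,order)])-obs).ravel()
best=None
for sgn in(1,-1):
    m=mod.copy();m[:,1]*=sgn
    r=least_squares(f,[520,78,.1],args=(m,));print(sgn,r.x,r.cost,f(r.x,m).round(1))
    if best is None or r.cost<best[0]: best=(r.cost,r.x)
v=best[1];np.save("jig.npy",v)
im=cv2.resize(q["color"][100:300,230:420],None,fx=3,fy=3,interpolation=cv2.INTER_CUBIC).copy()
def dot(X,col,r=2):
    u=(proj(q,X)-[230,100])*3+1;cv2.circle(im,tuple(int(a) for a in u.round()),r,col,-1)
th=np.linspace(0,6.28,60)
for X in W(v,np.c_[25*np.cos(th),25*np.sin(th),0*th+39]): dot(X,(0,255,0),1)
for sx in(-1,1):
  for sy in(-1,1):
    for z in(15,66): dot(W(v,np.array([[21.9*sx,21.9*sy,z]]))[0],(255,0,0) if z>20 else (0,0,255))
for s in np.linspace(-1,1,30):
    dot(W(v,np.array([[-72.5,68*s,15]]))[0],(255,255,0),1)
    for e in(-68,68): dot(W(v,np.array([[15+87.5*s,e,15]]))[0],(255,255,0),1)
dot(W(v,np.array([[85,54,68.]]))[0],(255,0,0));dot(W(v,np.array([[85,-54,68.]]))[0],(255,0,0))
cv2.imwrite("pics/d.png",im[...,::-1])
# red disc + spacer
hsv=cv2.cvtColor(q["color"],cv2.COLOR_RGB2HSV)
m=(((hsv[...,0]<6)|(hsv[...,0]>176))&(hsv[...,1]>170)&(hsv[...,2]>80)).astype(np.uint8)
n,l,st,ce=cv2.connectedComponentsWithStats(m);i=1+st[1:,4].argmax();print(st[i],ce[i],ray(q,ce[i],11))
E
```

```text
1 [507.80032073  64.01767913  -1.88951489] 14810.013592689975 [ 76.9 122.2  18.6  25.  -20.3 -26.  -44.8 -66.7 -11.1 -12. ]
-1 [5.22401740e+02 7.79227256e+01 1.64086150e-01] 48.77304081735988 [-6.  -3.7  4.8 -2.4  0.5  2.2  0.6  1.6 -0.1  3.2]
[489 138  43  43 669] [512.89088191 160.27503737] [463.26460165 289.59613478  11.        ]
```

View pics/d.png

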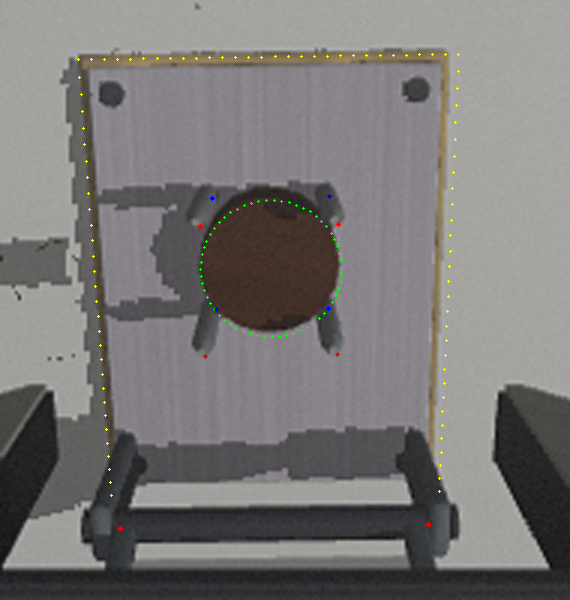

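```bash
python3 - <<'E'
from h import *
from scipy.optimize import least_squares
q=np.load("q.npy",allow_pickle=True).item()
obs=np.array([[201,350],[333,349],[198,220],[339,217],[270,261],[91,68],[440,64]])/3.+[230,100]
mod=np.array([[21.9,-21.9,65],[21.9,21.9,65],[-21.9,-21.9,65],[-21.9,21.9,65],[0,0,39],[-70,-65,15],[-70,65,15]])
def W(v,m): 
    c,s=np.cos(v[2]),np.sin(v[2]); return np.c_[v[0]+c*m[:,0]-s*m[:,1],v[1]+s*m[:,0]+c*m[:,1],m[:,2]]
def f(v,n): return (np.array([proj(q,X) for X in W(v,mod[:n])])-obs[:n]).ravel()
for n in(4,5,7):
    r=least_squares(f,[520,78,.1],args=(n,));print(n,r.x.round(3),f(r.x,n).round(1))
    if n==5: np.save("jig.npy",r.x)
c=-q["R"].T@np.array(q["t"]).ravel();print(c,q["fx"])
E
```

```text
4 [5.2107e+02 7.7195e+01 1.5100e-01] [ 0.3 -0.4  0.3 -0.1  0.2 -0.3 -0.8  0.7]
5 [5.20801e+02 7.72600e+01 1.51000e-01] [ 0.4 -0.7  0.4 -0.3  0.3 -0.5 -0.7  0.4 -0.5  1.1]
7 [5.21635e+02 7.72800e+01 1.61000e-01] [ 0.6  0.3  0.5  0.2  0.   0.6 -1.1  1.1 -0.6  1.9 -2.1 -1.9  2.6 -1.9]
[444.34855049  67.76645271 332.3532122 ] 285.4731981391391
```

```bash
cat >> h.py <<'E'
jig=np.load("jig.npy"); YAW=jig[2]; Q=down(np.pi/2+YAW); ex=np.array([np.cos(YAW),np.sin(YAW)]); ey=np.array([-ex[1],ex[0]])
def mask(p,name):
    if name=="spacer": 
        r=max(cams.trace("spacer",p)[:3],key=lambda r:r["confidence"]*(r["mask"].sum()>300)); return r["mask"]
    h=cv2.cvtColor(p["color"],cv2.COLOR_RGB2HSV)
    m=(((h[...,0]<6)|(h[...,0]>175))&(h[...,1]>165)&(h[...,2]>50)).astype(np.uint8)
    m[280:]=0
    n,l,st,ce=cv2.connectedComponentsWithStats(cv2.morphologyEx(m,cv2.MORPH_CLOSE,np.ones((5,5)))); return l==1+st[1:,4].argmax()
def fix(p,name,z):
    ys,xs=np.nonzero(mask(p,name)); print(name,"px",len(xs),xs.mean().round(1),ys.mean().round(1),xs.min(),xs.max(),ys.min(),ys.max())
    return ray(p,[xs.mean(),ys.mean()],z)
def pick(name,xy,h):
    bot.movep([*xy,110],Q); p=cams.get_image("wrist"); c=fix(p,name,h/2); print("at",c)
    move_gripper(80); bot.move_linear([c[0],c[1],40]); 
    print(bot.move_linear([c[0],c[1],2.5],v=60,f_stop=15))
    move_gripper(40,20); s=monitor.read_state();print("w",s["grip_width"],s["gripper_force"],s["tcp_pos"])
    bot.move_linear([c[0],c[1],150])
    p=cams.get_image("wrist"); t=monitor.read_state()["tcp_pos"]; 
    k=fix(p,name,t[2]-2.5+h/2); d=(k-t)[:2]; print("held off jig x,y",d@ex,d@ey,"tcp px",proj(p,t),monitor.read_state()["grip_width"]); return p
E
python3 - <<'E'
from h import *
p=pick("spacer",[382.5,-266.5],10)
save(p,"e.png",(200,130,440,280),3)
print(monitor.read_state()["time_s"])
E
```

```text
spacer px 2022 319.3 191.9 294 344 167 217
at [ 381.97116878 -267.90060614    5.        ]
False
w 48.038038258664706 20.00014901161194 [ 382.00568699 -268.00068804    2.61421749]
spacer px 4917 321.7 241.3 282 361 202 280
held off jig x,y 0.14350725566327474 0.14215766816231767 tcp px [321.51169382 239.42387668] 48.28270317755188
10.8083
```

View pics/e.png

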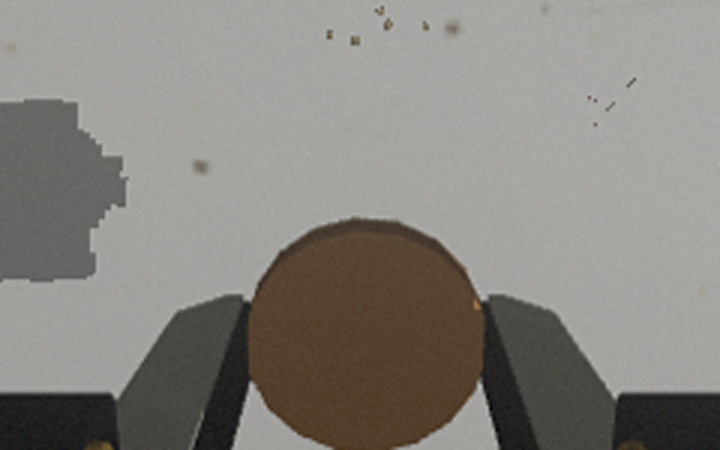

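```bash
cat >> h.py <<'E'
def place(z):
    n=jig[:2]
    bot.movep([*n,150],Q); bot.move_linear([*n,z+32],v=120)
    st=bot.move_linear([*n,z+.7],v=40,f_stop=8); s=monitor.read_state(); print("stop",st,s["tcp_pos"],s["contact_force"],s["grip_width"])
    return st
E
python3 - <<'E'
from h import *
place(41.6)
p=cams.get_image("wrist");t=monitor.read_state()["tcp_pos"]
print(fix(p,"spacer",t[2]+2.5)-t,proj(p,t)); save(p,"f.png",(200,130,440,280),3)
print(monitor.read_state()["time_s"])
E
```

```text
stop False [520.9843967   77.40965998  42.42005294] [-0.94835604  0.65068216 -0.64395841] 48.142543681904854
spacer px 5047 321.4 241.6 282 361 202 282
[0.21911552 0.08778617 2.5       ] [321.33253076 239.5392904 ]
14.0167
```

View pics/f.png

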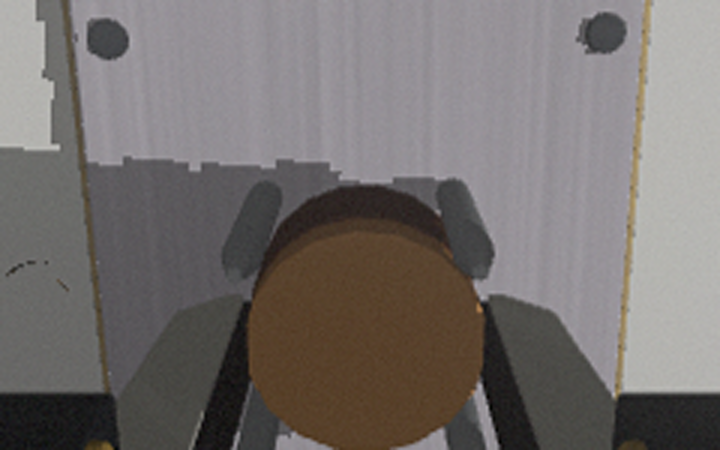

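```bash
sed -i 's/move_gripper(80)/move_gripper(66)/' h.py; python3 - <<'E'
from h import *
move_gripper(62); n=jig[:2]; bot.move_linear([*n,110]); bot.wait(.1)
p=cams.get_image("wrist"); print("spacer placed",fix(p,"spacer",44))
p=pick("top_piece",[463,289.5],12)
save(p,"g.png",(200,130,440,280),3)
print(monitor.read_state()["time_s"])
E
```

```text
spacer px 2642 322.0 208.8 293 351 181 237
spacer placed [521.23025787  77.32968869  44.        ]
top_piece px 1916 320.0 194.5 295 345 170 218
at [463.71527119 285.81129505   6.        ]
False
w 48.39162682440065 20.00017672777176 [463.90788878 285.92522786   2.78296602]
top_piece px 2797 323.5 253.9 282 361 222 279
held off jig x,y 8.39488844648609 1.3226893903908734 tcp px [321.46882263 239.33891971] 48.13023206696876
19.5917
```

View pics/g.png

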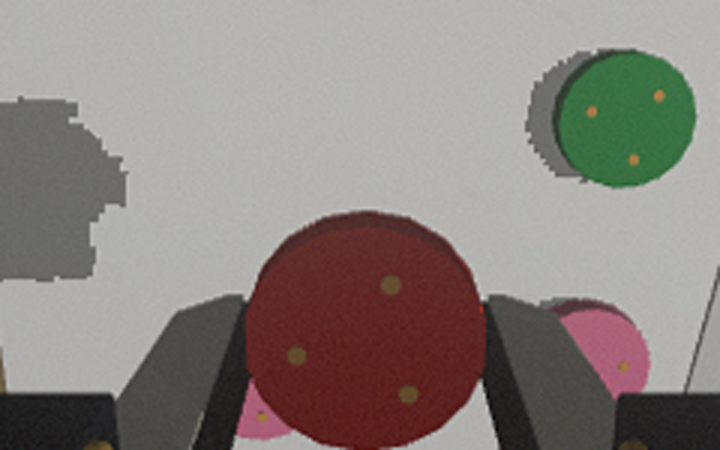

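```bash
python3 - <<'E'
from h import *
place(51.7)
move_gripper(62); n=jig[:2]; bot.move_linear([*n,125]); bot.wait(.1)
p=cams.get_image("wrist"); print("placed",fix(p,"top",55)); save(p,"h.png",(200,100,440,280),3)
p=cams.get_image("scene"); 
for r in cams.mark_of("guard_bar",p)[:1]: print(r["confidence"],r["uv"],ray(p,r["uv"],224))
q=1.8;b=jig[:2]+ex*(85-160*np.cos(q)); z=68+160*np.sin(q); print("bar model",b,z,proj(p,[*b,z]))
print(monitor.read_state()["time_s"])
E
```

```text
stop False [520.99251301  77.39689197  52.50580188] [0.20511877 1.10103496 0.47228015] 48.20146763586953
top px 2486 322.1 206.9 294 350 180 234
placed [520.78368539  77.36666652  55.        ]
0.83 [335.0, 138.9] [635.30270428 101.11365552 224.        ]
bar model [640.77846278  95.47359124] 223.81562094051122 [337.42680213 139.30140927]
23.4667
```

View pics/h.png

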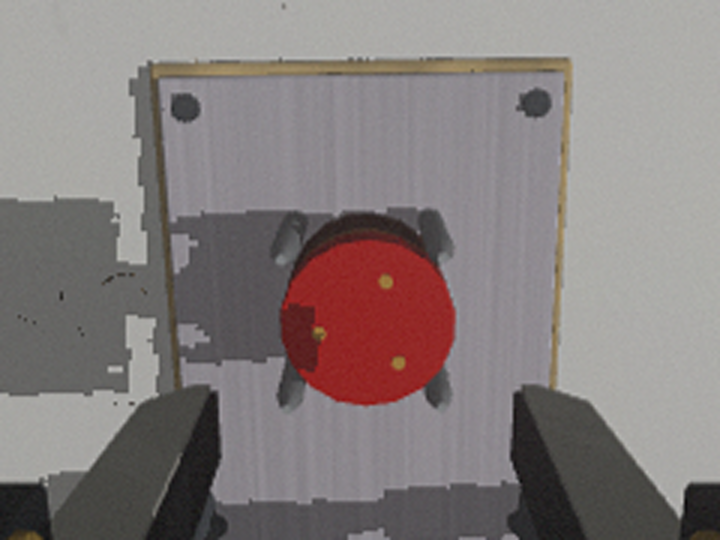

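```bash
cat >> h.py <<'E'
from scipy.spatial.transform import Rotation as Ro
E3=np.array([*ex,0])
def tool(tilt,flip=1):
    z=np.sin(tilt)*E3+np.array([0,0,-np.cos(tilt)]); y=flip*(np.cos(tilt)*E3+np.array([0,0,np.sin(tilt)]))
    return z,Ro.from_matrix(np.c_[np.cross(y,z),y,z]).as_quat()
def bar(q): return np.array([*jig[:2],68])+E3*(85-160*np.cos(q))+np.array([0,0,160*np.sin(q)])
E
python3 - <<'E'
from h import *
lo=np.array([-3.12,-.3,-1.34,.26,-1.36,.01,-2.84]);hi=np.array([3.12,2.06,1.32,2.42,4.5,1.98,2.84])
print("now",monitor.read_state()["joint_pos"])
for fl in(1,-1):
  for t in(0,10,20,30,40):
    z,Qg=tool(np.radians(t),fl); o=[]
    for q,back in((1.8,100),(1.8,0),(1.4,0),(1.1,0),(.785,0)):
        j=kin.ik(bar(q)+z*(19-back),Qg); o.append(None if j is None else round(float(np.min(np.r_[np.array(j)-lo,hi-np.array(j)])),2))
        if q==.785 and j is not None: o.append(np.round(j,2))
    print(fl,t,o)
E
```

```text
now [ 0.32988777  0.67492116 -0.8234445   1.87658147  0.63759031  0.87771908
  0.90830099]
1 0 [0.65, 0.88, 0.79, 0.65, 0.5, array([ 0.11,  0.48, -0.43,  1.92,  0.28,  0.8 , -0.33])]
1 10 [0.77, 0.82, 0.64, 0.5, 0.36, array([ 0.1 ,  0.42, -0.41,  2.06,  0.35,  0.55, -0.39])]
1 20 [0.67, 0.56, 0.49, 0.36, 0.22, array([-0.02,  0.36, -0.24,  2.2 ,  0.43,  0.27, -0.48])]
1 30 [0.45, 0.26, 0.18, 0.08, 0.1, array([ 0.58,  0.57, -1.15,  2.32,  1.64,  0.61, -1.67])]
1 40 [0.09, 0.19, 0.2, 0.09, None]
-1 0 [0.03, 0.09, 0.05, 0.04, 0.05, array([ 0.56,  0.79, -1.29,  1.91,  0.85,  1.14,  2.23])]
-1 10 [0.01, 0.11, 0.07, 0.07, 0.09, array([ 0.59,  0.69, -1.25,  2.04,  0.97,  0.91,  2.12])]
-1 20 [0.03, 0.15, 0.13, 0.14, 0.2, array([ 0.57,  0.58, -1.14,  2.18,  1.18,  0.66,  1.92])]
-1 30 [0.09, 0.26, 0.26, 0.23, 0.09, array([ 0.47,  0.48, -0.95,  2.33,  1.67,  0.46,  1.43])]
-1 40 [0.32, 0.37, 0.21, 0.09, None]
```

```bash
python3 - <<'E'
from h import *
z,Qg=tool(np.radians(10)); b=bar(1.8)
t=monitor.read_state()["tcp_pos"]; bot.move_linear([t[0],t[1],310]); move_gripper(40)
bot.movep(b-z*81,Qg)
print("stop",bot.move_linear(b+z*18,v=80,f_stop=10))
s=monitor.read_state();print(s["tcp_pos"],s["contact_force"])
p=cams.get_image("side"); c=proj(p,bar(1.8)); x,y=int(c[0]),int(c[1]); save(p,"i.png",(x-90,y-80,x+110,y+100),3)
print(c-[x-90,y-80],s["time_s"])
E
```

```text
stop False
[644.22086213  96.07922847 206.81479662] [0.35068637 0.51876294 0.37706839]
[90.47824109 80.99448853] 28.0917
```

View pics/i.png

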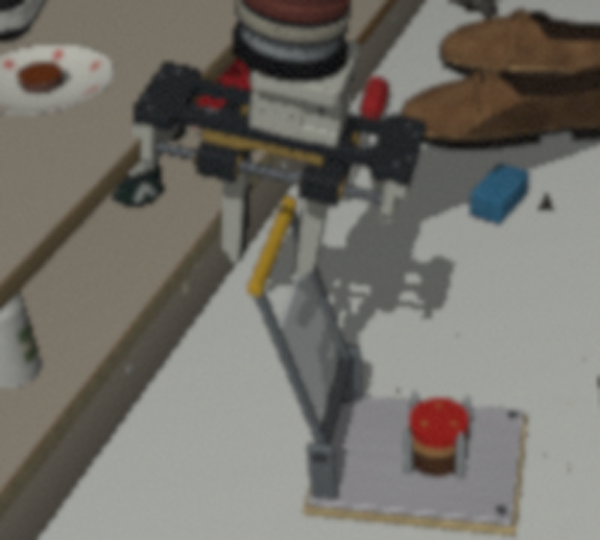

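```bash
python3 - <<'E'
from h import *
z,Qg=tool(np.radians(10))
move_gripper(5,30); s=monitor.read_state(); print(s["grip_width"],s["gripper_force"],s["contact_force"],s["time_s"])
if 9<s["grip_width"]<16:
  for q in np.linspace(1.8,.785,11)[1:]:
    bot.move_linear(bar(q)+z*18,v=60); s=monitor.read_state()
    print(q.round(2),s["grip_width"].__round__(1),np.round(s["contact_force"],1))
    if s["grip_width"]<9 or np.linalg.norm(s["contact_force"])>50: print("halt");break
p=cams.get_image("side"); x,y=proj(p,bar(.785)).astype(int); save(p,"j.png",(x-100,y-80,x+100,y+100),3)
print(monitor.read_state()["time_s"],monitor.read_state()["gripper_force"])
E
```

```text
11.06287875632409 29.99206691980362 [-2.37942649 -0.99629723  1.81398135] 28.725
1.7 10.7 [ 1.3 -0.3 -1.2]
1.6 10.9 [ 1.  -1.   3.6]
1.5 10.4 [ 1.3 -2.1  4.3]
1.39 11.1 [ 1.1 -3.2  4.5]
1.29 10.7 [ 1.4 -3.8  1.7]
1.19 11.4 [ 1.2 -4.4  1.4]
1.09 11.1 [ 0.2 -4.8  2.2]
0.99 10.8 [ 1.  -5.3  1.8]
0.89 11.0 [ 0.2 -4.3  1.9]
0.78 11.1 [-0.4 -5.3  1.4]
32.9417 29.954083263874054
```

View pics/j.png

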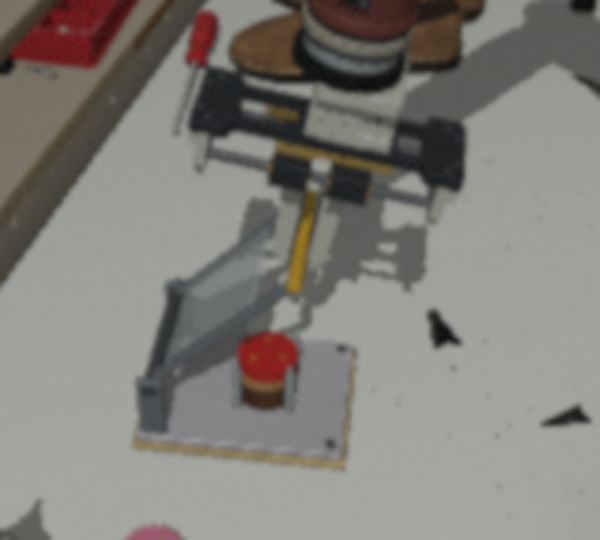

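The side view shows the bar gripped at about (303,240), the guard at about 45° and the stack intact at (267,370), so I'm handing in.

```bash
python3 - <<'E'
from h import *
bot.wait(.3); print(bot.finish_job())
E
```

```text
the job is handed in; nothing more can be done
None
```

The job is handed in at about 33 s of the 62 s limit: the spacer and red top piece are stacked on the heel block between the pins and let go, and the gripper holds the guard by its yellow bar at about 45°. The glue bottle, cream pot and wax block were not approached, and no verdict came back.

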